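Roll the brass roller up its ramp and lock it

ROBOT

A 6-joint arm with a two-finger parallel gripper is mounted at the origin on a cart in front of the work surface, level with it; the furniture and walls round the work are solid. World frame = base frame: x ahead of the robot, y to its left, z up, the work surface at z = 0. Lengths are in mm, angles in rad, forces in N, time in s.
With the tool pointing down it reaches from about 250 to 775 mm from the base axis. Payload 4 kg.
Tool frame: the origin (TCP) lies at the very end of the fingers, on their centre line; the grasp point (between the pads) lies grip_depth behind it (grip_depth is the distance from the TCP to the grasp point, in mm); z points along the fingers, y is the line along which they close (so a half turn about z gives the same grasp; the last joint's range is limited). The gripper opens to 85 mm and grips with 20 to 120 N. Pads are 22 mm wide; open, the fingers measure 114 mm over their backs; the gripper's body (76 mm by 85 mm) begins 54 mm behind the grasp point. The pads swing forward as they close: fully open they stand 13 mm farther back than shut.
Start: joints at [1.199, 0.087, 1.371, -0, 1.684, -0.103], TCP at [146.074, 530.264, 231.341] pointing down, gripper open.
Joint ranges: [-3.1, 3.1], [-0.76, 2.03], [0.27, 2.55], [-1.08, 4.22], [0.17, 2.65], [-2.57, 2.57]. Speed limits (rad/s): [2.79, 2.79, 3.14, 3.14, 3.14, 3.14].

INTERFACE

Orientations are given as a 3x3 rotation matrix whose columns are the frame's x, y, z axes.
In Python, from station import * gives the robot as it stands.
- The arm moves only by the tool move_arm, never from a script. Its argument "series" is one flat list of numbers, 7 for each row, row after row: the shift along the world's x, y, z normalised to -1 to 1, where 1 is 5 cm, then the turn, a rotation vector about the world's x, y, z normalised to -1 to 1, where 1 is 180 degrees, then the closure, from 0 (fully open) to 1 (shut). In form: [tx, ty, tz, ax, ay, az, grip, tx, ty, tz, ax, ay, az, grip, ...]. A call has 1 to 5 rows; each row shifts and turns the commanded pose from where the row before left it; what a row does not reach is not made up. A row lasts 1/8 s, in which the tool goes at most 62.5 mm and 10.7 degrees, less where a joint would pass 70% of its speed; a pose out of reach is approached as far as the arm can. A call with a number of a shift or a turn outside -1 to 1 is refused whole. A call with a gripper value outside its range is refused whole. The fingers move at their own pace and stop on an object; "grip_force" is the grip in N (left out, the last holds). Time passes only in rows, so rows that do not move let the fingers close. It gives the time, the measured TCP pose, the force and the opening at its end, in the units of the state.
- observe(): the state, without advancing time (a new reading comes with each control period).
- read_camera(name): name is "side" or "top" or "wrist"; returns a dict with "image" (400x640x3 uint8, blue, green, red), "mtx" (3x3 intrinsics, pixels), "world_from_camera" (4x4, takes a point from camera to world coordinates); the wrist camera has in their place "T_tool_cam" (4x4, takes a point from camera to tool coordinates, whose origin is the TCP and whose axes are the flange's). Camera axes: x right, y down, z forward; pixel columns grow to the right and rows downward; lengths in mm; the calibration is good to about 2 mm. A picture is of the moment at which its call begins: read the wrist's pose just before it. There is no depth.
- hand_in(): hands the job in, once; it reports no verdict.
The state is a dict: "time": time; "joint_pos": joint angles; "joint_vel": joint speeds; "tau": joint torques, N m; "ee_pos": TCP position; "tool_rot": TCP orientation; "force": force on the tool from outside, world axes, zero at the start; "ft_torque": the same for the moment, N m; "grip_width": opening from 0.0 (shut) to 1.0 (fully open).
Only numpy, scipy, OpenCV 4.12 (cv2) and the standard library are available. Lean on these libraries where they do the work, as an engineer would, in place of code of your own. Each camera call takes 0.05 s, during which the arm holds its last target. There are 200 camera calls.

TASK

Push the brass roller up the blue ramp with your fingertips, staying behind it all the way so that it never rolls back, until it drops into the seat against the stop at the top. Then push the red tab fully in, so that its pin locks the roller in from behind, and move away. Only push: do not pick the roller up, and leave the other things on the bench where they are.

Things in the scene. Friction and masses are not known exactly. Their poses are not given: they have to be found in the camera images.
- ramp: Blue ramp with bare steel running surface, 232 x 124 mm, screwed to the bench. Origin on the bench top under it; +x up the slope to the stop, +y left, z up. Lane y = -38 to 38 mm between rails at most 17 mm high. A lip (top 13 mm high) closes the low end, x = -119 to -114 mm. A dark guide block for the pin stands right of the lane: x 32 to 58, y -86 to -46 mm, top 57 mm high.
- slope_foot (a point): Middle of the line where the slope begins, on the running surface: x = -60, z = 8 mm in the ramp's frame. Below it the run-in is level; above it the slope rises straight at 9 degrees to the crest at x = 60, z = 27 mm.
- seat_middle (a point): Where the roller's centre stands when seated (x = 73.5, z = 45 mm in the ramp's frame). The seat's floor lies 4 mm below the crest (z = 23 mm) and ends at the stop plate, face at x = 96 mm, top 62 mm high; the roller drops in over the crest with about 1 mm of play and stays there by itself.
- roller: Polished brass roller with two dark bands, a cylinder 44 mm in diameter and 70 mm long, about 0.3 kg, lying across the lane. Origin at its centre; its own y axis is its axle (x and z turn as it rolls). It starts at rest on the level run-in (ramp x -95 to -75 mm); left alone on the slope it rolls back down.
- keeper (a joint): Locking pin in the right side of the ramp: 0 = drawn out, 0.030 = pushed fully in (m). It slides towards the ramp's +y, stays where it is left and takes about 2 N. It crosses the lane at ramp x = 45 mm, 46 mm above the bench, right behind a seated roller; it starts out of the lane.
- keeper_tab (a point): Centre of the outer face of the red tab on the pin, the face to push on; the face looks to the ramp's -y. The tab is 24 mm wide along the ramp's x, 8 mm thick and 34 mm high; its centre is 51 mm above the bench (34 to 68 mm).
- cup: Small dark steel cup left of the ramp, 66 mm across, 38 mm high; origin at its underside. Leave alone.
- bush: Dark steel pipe bush right of the ramp's slope, 62 mm across, 23 mm high; origin at its underside. Leave alone.
- mug: Pale mug on the left of the bench, 82 mm across, 94 mm high; origin at its underside. Leave alone.
- wax: Yellow wax cake on the left of the bench, 68 mm across, 21 mm high; origin at its underside. Leave alone.
There are look-alikes about, which are no part of the job. Of the things that look like the roller, the largest one is meant.

How it is judged:
By the outcome, as a careful person would: the job done as asked, in the order asked, and still so for the second after the job is handed in, with the robot touching nothing.
It also fails if it takes over 45 s, if anything falls off the work surface, if the arm or the gripper's body presses on something with over 40 N, if the wrist force passes 120 N, or if a joint passes its speed limit or range.

## Working session

There is one attempt and no reset: what is moved stays moved. The work goes in short steps, Python scripts to look and compute and a tool call to move; the robot and the scene stay as the last step left them, time stands still between calls to the robot, and variables do not carry over. Pictures are saved under pics/ and viewed, on a budget of 10 in all, crops included, one or two more only if the job needs it, and the job is handed in when it is done.

Besides the shell and the picture viewer there is one more tool, called after "Call:" by a JSON object that holds its "op" and its "data". move_arm: Moves the arm, as the interface text tells. Scaled input: -1 to 1 covers 5 cm each way for a shift and 180 degrees each way for a turn. Its arguments: {"type":"object","properties":{"series":{"type":"array","items":{"type":"number","minimum":-1,"maximum":1}},"grip_force":{"type":"number"}},"required":["series"]}

```bash
mkdir -p pics; ls
python3 - <<'E'
from station import *
import cv2,numpy as np
s=observe();print(s['time'],s['ee_pos'],s['tool_rot'])
for n in("top","side"):
    c=read_camera(n);cv2.imwrite(f'pics/{n}0.png',c['image']);np.savez(f'{n}0.npz',**c);print(n,c['mtx'],c['world_from_camera'])
E
```

```text
pics
0.0 [145.88624228 529.78360434 230.08890409] [[-9.64097718e-01  2.65546467e-01 -8.15261971e-04]
 [ 2.65547626e-01  9.64095392e-01 -2.12914716e-03]
 [ 2.20602805e-04 -2.26919680e-03 -9.99997401e-01]]
top [[431.99904471   0.         321.40151443]
 [  0.         431.99904471 205.00574857]
 [  0.           0.           1.        ]] [[ 7.68479927e-03 -9.90145519e-01  1.39831311e-01  3.07937804e+02]
 [-9.99870222e-01 -9.58854672e-03 -1.29459890e-02 -1.59100521e+01]
 [ 1.41591920e-02 -1.39713676e-01 -9.90090706e-01  1.19327734e+03]
 [ 0.00000000e+00  0.00000000e+00  0.00000000e+00  1.00000000e+00]]
side [[380.77396246   0.         319.87019026]
 [  0.         380.77396246 197.7757658 ]
 [  0.           0.           1.        ]] [[ 9.48744344e-01 -1.56749317e-01  2.74433637e-01  1.93252909e+02]
 [-3.15781444e-01 -4.34733235e-01  8.43379567e-01 -8.43465231e+02]
 [-1.28937481e-02 -8.86812644e-01 -4.61949224e-01  5.17677550e+02]
 [ 0.00000000e+00  0.00000000e+00  0.00000000e+00  1.00000000e+00]]
```

View pics/top0.png

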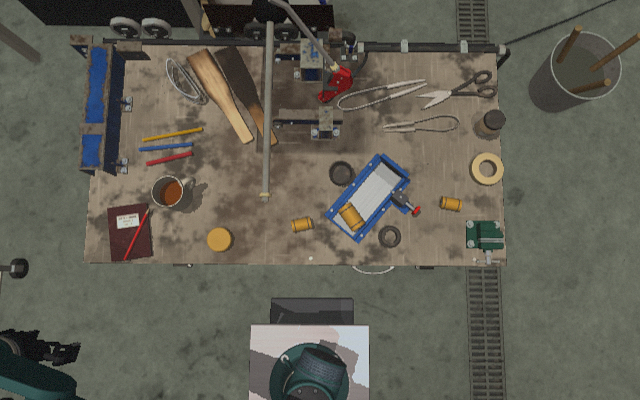

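View pics/side0.png

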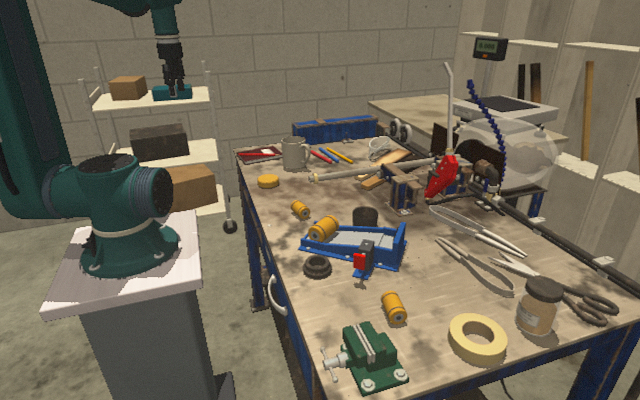

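Top view: ramp from low end (343,230) to stop (394,163), the big roller at (351,217), red tab at (415,211), cup at (341,173), bush at (390,236). In the side view the roller is at (322,229) and the tab at (360,261). I'll enlarge both views.

Run:
```python
import cv2,numpy as np
a=cv2.imread('pics/top0.png')[145:250,318:428];b=cv2.imread('pics/side0.png')[205:290,290:415]
f=lambda i:cv2.resize(i,(390*1,int(390*i.shape[0]/i.shape[1])),interpolation=cv2.INTER_CUBIC)
a,b=f(a),f(b);h=max(len(a),len(b));o=np.zeros((h,790,3),np.uint8);o[:len(a),:390]=a;o[:len(b),400:]=b
cv2.imwrite('pics/crop0.png',o)
for n,box in(('top',(145,250,318,428)),('side',(205,290,290,415))):
    im=cv2.imread(f'pics/{n}0.png');y0,y1,x0,x1=box;hsv=cv2.cvtColor(im,cv2.COLOR_BGR2HSV)
    for k,lo,hi in(('blue',(100,120,40),(125,255,255)),('brass',(12,130,90),(28,255,255)),('red',(0,170,80),(6,255,255)),('red2',(174,170,80),(180,255,255))):
        m=cv2.inRange(hsv,lo,hi);mm=np.zeros_like(m);mm[y0:y1,x0:x1]=m[y0:y1,x0:x1]
        cs=[c for c in cv2.findContours(mm,0,1)[0] if cv2.contourArea(c)>8]
        if not cs: continue
        for c in cs:
            print(n,k,cv2.contourArea(c),cv2.boundingRect(c),np.round(np.array(cv2.boxPoints(cv2.minAreaRect(c))),1).tolist())
        if k=='blue':
            print(cv2.approxPolyDP(cv2.convexHull(np.vstack(cs)),2,True)[:,0].tolist())
```

```text
top blue 1187.0 (325, 154, 85, 89) [[323.8999938964844, 214.3000030517578], [379.70001220703125, 149.1999969482422], [426.0, 188.8000030517578], [370.20001220703125, 254.0]]
[[384, 154], [408, 174], [408, 209], [357, 242], [325, 213], [375, 155]]
top brass 323.0 (338, 203, 27, 28) [[337.20001220703125, 209.89999389648438], [349.20001220703125, 201.3000030517578], [364.5, 222.6999969482422], [352.5, 231.1999969482422]]
top red 21.0 (412, 206, 8, 8) [[411.5, 212.5], [418.5, 205.5], [420.5, 207.5], [413.5, 214.5]]
side blue 51.0 (353, 269, 11, 9) [[352.3999938964844, 275.79998779296875], [354.8999938964844, 268.29998779296875], [363.6000061035156, 271.20001220703125], [361.1000061035156, 278.70001220703125]]
side blue 656.5 (299, 234, 60, 28) [[298.6000061035156, 249.1999969482422], [302.3999938964844, 232.89999389648438], [358.3999938964844, 245.89999389648438], [354.70001220703125, 262.20001220703125]]
side blue 914.5 (339, 222, 68, 58) [[338.79998779296875, 226.0], [404.8999938964844, 221.6999969482422], [408.3999938964844, 276.29998779296875], [342.29998779296875, 280.5]]
[[405, 223], [406, 242], [396, 270], [366, 279], [353, 276], [299, 249], [301, 239], [307, 234], [339, 226]]
side brass 387.0 (308, 215, 31, 27) [[304.6000061035156, 231.0], [330.1000061035156, 211.10000610351562], [341.5, 225.8000030517578], [316.0, 245.6999969482422]]
side brass 163.5 (290, 205, 20, 14) [[289.5, 206.5], [298.0, 198.0], [312.0, 212.0], [303.5, 220.5]]
side red 140.0 (354, 253, 12, 17) [[352.70001220703125, 268.20001220703125], [354.0, 252.6999969482422], [365.20001220703125, 253.60000610351562], [363.8999938964844, 269.20001220703125]]
```

View pics/crop0.png

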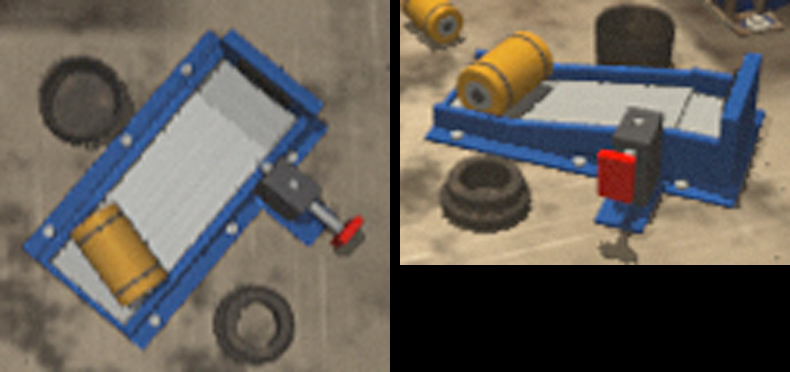

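```bash
cat > h.py <<'E'
import numpy as np,cv2
def ray(c,p):
    T=c['world_from_camera'];d=T[:3,:3]@np.linalg.inv(c['mtx'])@np.array([*p,1.]);return T[:3,3],d
def plane(c,p,z):
    o,d=ray(c,p);return o+d*(z-o[2])/d[2]
def tri(c1,p1,c2,p2):
    o1,d1=ray(c1,p1);o2,d2=ray(c2,p2);k=np.linalg.lstsq(np.c_[d1,-d2],o2-o1,rcond=None)[0]
    a,b=o1+d1*k[0],o2+d2*k[1];return (a+b)/2,np.linalg.norm(a-b)
E
python3 - <<'E'
from h import *
t=dict(np.load('top0.npz'));s=dict(np.load('side0.npz'));np.set_printoptions(precision=1,suppress=True)
T=lambda u,v:(318+u/3.545,145+v/3.545); S=lambda u,v:(290+(u-400)/3.12,205+v/3.12)
LL,LR,UR=[plane(t,T(*p),3) for p in((24,246),(142,348),(326,126))]
print(LL,LR,UR,np.linalg.norm(LL-LR),np.linalg.norm(UR-LR))
e=UR-LR;e2=LL-LR;yaw=np.arctan2(e[1],e[0]);print('yaw',yaw,np.arctan2(e2[1],e2[0])-np.pi/2)
# two-view: low-left? low-right corner, tab, roller, stop top corners
for n,a,b in(('LLcorner',(24,246),(427,138)),):
    print(n)
for n,a,b in(('roller',(351,216.5),(323,229)),('tab',(416,210),(359.5,261))):
    print(n,*tri(t,a,s,b))
print('stop top right',tri(t,T(324,106),s,S(740,58)),tri(t,T(324,106),s,S(757,54)))
C=(LL+UR)/2;print('C',C)
x=np.array([np.cos(yaw),np.sin(yaw),0]);y=np.array([-x[1],x[0],0])
for n,a,b in(('roller',(351,216.5),(323,229)),('tab',(416,210),(359.5,261))):
    p=tri(t,a,s,b)[0];print(n,(p-C)@x,(p-C)@y)
E
```

```text
[449.8 -41.    3. ] [ 371.  -133.2    3. ] [ 548.  -280.1    3. ] 121.28044553697814 230.05141045104392
yaw -0.6929377036916683 -0.7078833023685639
LLcorner
roller [ 439.9 -111.2   31.2] 3.0870034509123694
tab [ 457.3 -283.1   54.2] 1.0285280555135978
stop top right (array([ 547.2, -258.3,  107.2]), np.float64(11.597754222641148)) (array([ 552.1, -260.4,  109.2]), np.float64(22.82421898123242))
C [ 498.9 -160.6    3. ]
roller -76.97409530688485 0.311090224534933
tab 46.23875134848444 -120.80249251477464
```

Ramp centre ≈ (499,-161), yaw ≈ -40°. The roller is at ramp x≈-77 at z≈31, and the tab at x≈46, both consistent with the text. Next I travel above the low end, turning and part-closing the fingers.

Call:
{"op": "move_arm", "data": {"series": [0.4,-0.95,0,0,0,-0.034,0.65,0.4,-0.95,0,0,0,-0.034,0.65,0.4,-0.95,0,0,0,-0.034,0.65,0.4,-0.95,0,0,0,-0.034,0.65,0.4,-0.95,0,0,0,0,0.65]}}

```text
time: 0.72
ee_pos: [246.2, 291.1, 230.9]
tool_rot: [[-0.767, 0.641, -0.0], [0.641, 0.767, -0.0], [-0.0, -0.0, -1.0]]
force: [0.5, -1.5, -0.3]
grip_width: 0.35
```

Call:
{"op": "move_arm", "data": {"series": [0.4,-0.95,0,0,0,0,0.65,0.4,-0.95,0,0,0,0,0.65,0.4,-0.95,0,0,0,0,0.65,0.4,-0.95,0,0,0,0,0.65,0.4,-0.95,0,0,0,0,0.65]}}

```text
time: 1.35
ee_pos: [346.2, 53.7, 231.0]
tool_rot: [[-0.767, 0.641, 0.0], [0.641, 0.767, 0.0], [0.0, 0.0, -1.0]]
force: [0.5, 0.9, 0.7]
grip_width: 0.354
```

Call:
{"op": "move_arm", "data": {"series": [0.4,-0.95,0,0,0,0,0.65,0.4,-0.95,0,0,0,0,0.65,0.4,-0.95,0,0,0,0,0.65,0,0,0,0,0,0,0.65]}}

```text
time: 1.85
ee_pos: [406.3, -89.8, 230.2]
tool_rot: [[-0.764, 0.645, -0.002], [0.645, 0.764, 0.0], [0.002, -0.001, -1.0]]
force: [-0.5, 0.8, 0.4]
grip_width: 0.348
```

Run:
```python
from station import *
import cv2,numpy as np
np.set_printoptions(precision=3,suppress=True)
try: print(grip_depth)
except Exception as e: print(e)
s=observe();print(s['time'],s['ee_pos'],s['tool_rot'],s['grip_width'],s['force'],s['joint_pos'])
c=read_camera("wrist");cv2.imwrite('pics/w1.png',c['image'])
W=np.eye(4);W[:3,:3]=s['tool_rot'];W[:3,3]=s['ee_pos'];c['world_from_camera']=W@c['T_tool_cam'];np.savez('w1.npz',**c);print(c['T_tool_cam'],c['mtx'])
```

```text
18.700000000000003
1.85 [406.258 -89.796 230.23 ] [[-0.764  0.645 -0.002]
 [ 0.645  0.764  0.   ]
 [ 0.002 -0.001 -1.   ]] 0.34807202662161957 [-0.515  0.807  0.419] [-0.354 -0.215  1.658 -0.001  1.701 -1.223]
[[  -0.      -0.947   -0.322   82.936]
 [   1.      -0.       0.      -0.395]
 [  -0.      -0.322    0.947 -142.228]
 [   0.       0.       0.       1.   ]] [[328.38    0.    315.397]
 [  0.    328.38  197.346]
 [  0.      0.      1.   ]]
```

View pics/w1.png

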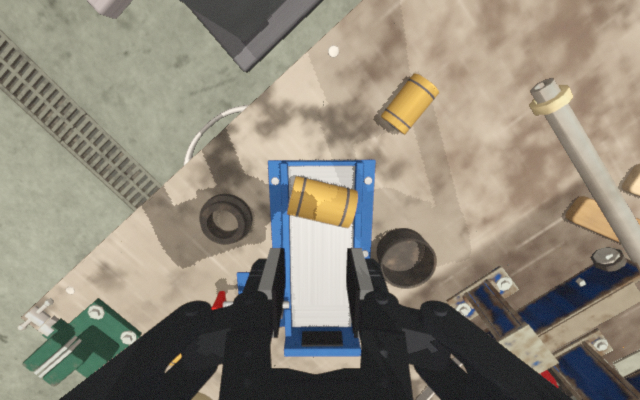

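Wrist view: the ramp's low corners are at about (268,160) and (377,160), and the rails are nearly parallel to the columns. The roller is at (323,202), slightly skewed with its left (+y) end ahead. The tab is at (220,300).

Run:
```python
from h import *
np.set_printoptions(precision=1,suppress=True)
t=dict(np.load('top0.npz'));w=dict(np.load('w1.npz'));im=w['image'];hsv=cv2.cvtColor(im,cv2.COLOR_BGR2HSV)
m=cv2.inRange(hsv,(100,120,40),(125,255,255));m[:150]=0;m[360:]=0;m[:,:255]=0;m[:,390:]=0
for r in (165,175,185,200,215,230):
    c=np.where(m[r])[0];print(r,c.min(),c.max(),(plane(w,(c.min(),r),3)),(plane(w,(c.max()+1,r),3)))
col=m[:,300:345].any(1);print('low row',np.where(m[:,275:370].sum(1)>3000)[0][:3])
b=cv2.inRange(hsv,(12,130,90),(28,255,255));b[:165]=0;b[240:]=0;b[:,:270]=0;b[:,380:]=0
c=max(cv2.findContours(b,0,1)[0],key=cv2.contourArea);rc=cv2.minAreaRect(c);print('roller',rc)
C=np.array([498.5,-161,0]);ya=-0.697
x=np.array([np.cos(ya),np.sin(ya),0]);y=np.array([-x[1],x[0],0])
f=lambda p:np.array([(p-C)@x,(p-C)@y,p[2]])
LR,LL=plane(w,(268,160),3),plane(w,(377,160),3);print('corners',LL,LR,f(LL),f(LR),np.arctan2(*(LL-LR)[1::-1])-np.pi/2)
p,e=tri(t,(351,216.5),w,rc[0]);print('roller',p,e,f(p))
p=cv2.boxPoints(rc)
print([f(plane(w,q,30)) for q in p])
for q in((285,357),(361,357)):print('stop',f(plane(w,q,3)))
b=cv2.inRange(hsv,(0,170,80),(6,255,255))|cv2.inRange(hsv,(174,170,80),(180,255,255));b[:, :190]=0;b[:,250:]=0;b[:280]=0;b[330:]=0
q=np.argwhere(b);print('tab',q.min(0),q.max(0),q.mean(0)); p,e=tri(t,(416,210),w,q.mean(0)[::-1]);print(p,e,f(p))
```

```text
165 269 374 [ 373.7 -133.     3. ] [452.4 -39.9   3. ]
175 269 373 [ 382.5 -141.1    3. ] [461.1 -47.9   3. ]
185 270 373 [ 392.1 -148.4    3. ] [470.8 -55.2   3. ]
200 270 372 [ 405.8 -161.1    3. ] [485.  -67.3   3. ]
215 271 371 [ 420.7 -173.2    3. ] [499.6 -79.8   3. ]
230 272 370 [ 436.1 -185.7    3. ] [514.6 -92.7   3. ]
low row [161 162 163]
roller ((323.1270751953125, 201.9705047607422), (42.629459381103516, 37.92311096191406), 13.495732307434082)
corners [449.2 -34.6   3. ] [ 368.7 -129.9    3. ] [-118.9   65.2    3. ] [-119.5  -59.5    3. ] -0.7012571862465238
roller [ 443.4 -111.7   19. ] 2.0169617343292043 [-73.9   2.4  19. ]
[array([-61.9, -25. ,  30. ]), array([-104.7,  -14.5,   30. ]), array([-93.3,  30.6,  30. ]), array([-49.6,  21.7,  30. ])]
stop [165.3 -49.7   3. ]
stop [165.7  58.3   3. ]
tab [291 211] [309 224] [300.3 218.9]
[ 459.5 -290.2   27.5] 3.926422651766318 [  53.  -124.1   27.5]
```

Call:
{"op": "move_arm", "data": {"series": [-0.1,0.24,-0.8,0,0,0,0.65,0,0,-0.9,0,0,0,0.65,0,0,-0.9,0,0,0,0.65,0,0,-0.8,0,0,0,0.65,0,0,0,0,0,0,0.65]}}

```text
time: 2.52
ee_pos: [397.7, -72.9, 58.2]
tool_rot: [[-0.769, 0.64, -0.008], [0.64, 0.769, 0.003], [0.008, -0.003, -1.0]]
force: [-0.4, 0.2, 0.6]
grip_width: 0.348
```

Call:
{"op": "move_arm", "data": {"series": [0,0,-0.4,0,0,0,0.65,0,0,-0.36,0,0,0,0.65,0,0,0,0,0,0,0.65]}}

```text
time: 2.9
ee_pos: [401.2, -74.6, 24.2]
tool_rot: [[-0.768, 0.64, 0.0], [0.64, 0.768, 0.0], [0.0, 0.0, -1.0]]
force: [-0.2, -0.1, -0.4]
grip_width: 0.351
```

Run:
```python
from station import *
import cv2,numpy as np
np.set_printoptions(precision=3,suppress=True)
s=observe();print(s['time'],s['ee_pos'],s['force'])
a=read_camera("side")['image'][190:290,270:410];b=read_camera("wrist")['image']
cv2.imwrite('pics/p2.png',np.hstack([cv2.resize(a,(400,286),interpolation=2),cv2.resize(b,(400,250))[:, :] if 0 else cv2.resize(b,(400,286))]))
```

```text
2.9 [401.188 -74.636  24.215] [-0.234 -0.093 -0.417]
```

View pics/p2.png

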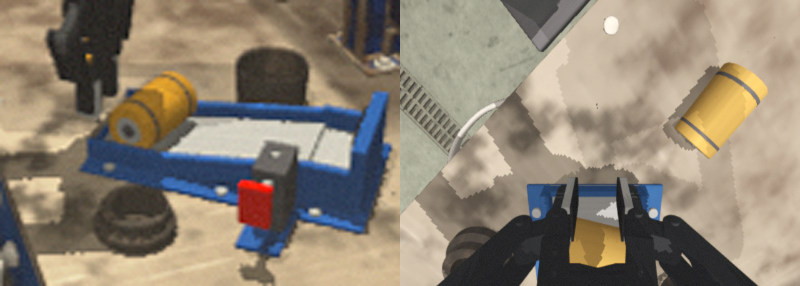

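The fingers straddle the lane behind the roller, about 2 mm to the left (+y). I correct that, go down slightly and advance slowly.

Call:
{"op": "move_arm", "data": {"series": [0.054,-0.097,-0.08,0,0,0,0.65,0.08,-0.067,0,0,0,0,0.65,0.08,-0.067,0,0,0,0,0.65,0.08,-0.067,0,0,0,0,0.65,0.08,-0.067,0,0,0,0,0.65]}}

```text
time: 3.62
ee_pos: [420.0, -93.7, 19.3]
tool_rot: [[-0.767, 0.641, -0.0], [0.641, 0.767, 0.0], [0.0, 0.0, -1.0]]
force: [-0.8, 0.4, 0.3]
grip_width: 0.349
```

Call:
{"op": "move_arm", "data": {"series": [0.08,-0.067,0,0,0,0,0.65,0.08,-0.067,0,0,0,0,0.65]}}

```text
time: 3.88
ee_pos: [427.9, -100.3, 19.3]
tool_rot: [[-0.767, 0.641, -0.0], [0.641, 0.767, 0.0], [0.001, 0.0, -1.0]]
force: [-1.2, 2.0, 0.1]
grip_width: 0.352
```

```bash
cat >> h.py <<'E'
def ramp(p):
    C=np.array([499.5,-160]);d=np.array(p[:2])-C;c,s=np.cos(-.7),np.sin(-.7);return np.array([d@[c,s],d@[-s,c],p[2]])
def look(name):
    from station import observe,read_camera
    np.set_printoptions(precision=1,suppress=True)
    s=observe();print(s['time'],ramp(s['ee_pos']),s['force'])
    a=read_camera("side")['image'][190:290,270:410];b=read_camera("wrist")['image']
    cv2.imwrite(f'pics/{name}.png',np.hstack([cv2.resize(a,(400,286),interpolation=2),cv2.resize(b,(400,286))]))
E
python3 -c "
from h import *
look('p3')"
```

```text
3.875 [-93.2  -0.5  19.3] [-1.2  2.   0.1]
```

View pics/p3.png

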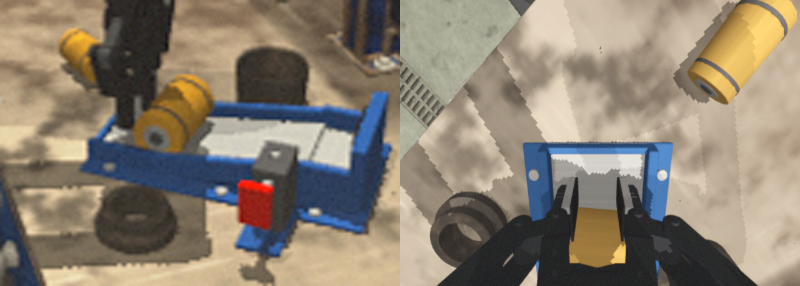

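Both fingers are on the roller, it lies square across the lane, and it is at the slope foot. Now up the slope at a constant pace, rising 9 degrees.

Call:
{"op": "move_arm", "data": {"series": [0.08,-0.067,0.017,0,0,0,0.65,0.08,-0.067,0.017,0,0,0,0.65,0.08,-0.067,0.017,0,0,0,0.65,0.08,-0.067,0.017,0,0,0,0.65,0.08,-0.067,0.017,0,0,0,0.65]}}

```text
time: 4.6
ee_pos: [448.1, -117.2, 23.7]
tool_rot: [[-0.767, 0.641, 0.0], [0.641, 0.767, 0.0], [-0.0, 0.0, -1.0]]
force: [-1.4, 0.4, 1.3]
grip_width: 0.347
```

Call:
{"op": "move_arm", "data": {"series": [0.08,-0.067,0.017,0,0,0,0.65,0.08,-0.067,0.017,0,0,0,0.65,0.08,-0.067,0.017,0,0,0,0.65,0.08,-0.067,0.017,0,0,0,0.65,0.08,-0.067,0.017,0,0,0,0.65]}}

```text
time: 5.22
ee_pos: [468.0, -133.9, 27.9]
tool_rot: [[-0.767, 0.641, -0.0], [0.641, 0.767, 0.0], [0.0, 0.0, -1.0]]
force: [-1.0, 1.1, 0.5]
grip_width: 0.35
```

```bash
python3 -c "
from h import *
look('p4')"
```

```text
5.225 [-40.9  -0.3  27.9] [-1.   1.1  0.5]
```

View pics/p4.png

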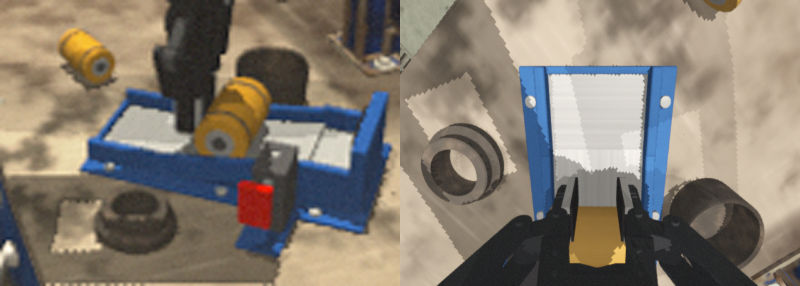

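The roller is square and held against both fingertips mid-slope. Continuing.

Call:
{"op": "move_arm", "data": {"series": [0.08,-0.067,0.017,0,0,0,0.65,0.08,-0.067,0.017,0,0,0,0.65,0.08,-0.067,0.017,0,0,0,0.65,0.08,-0.067,0.017,0,0,0,0.65,0.08,-0.067,0.017,0,0,0,0.65]}}

```text
time: 5.95
ee_pos: [488.0, -150.6, 32.1]
tool_rot: [[-0.767, 0.641, -0.0], [0.641, 0.767, 0.0], [0.0, 0.0, -1.0]]
force: [-2.0, 1.9, 0.4]
grip_width: 0.353
```

Call:
{"op": "move_arm", "data": {"series": [0.08,-0.067,0.017,0,0,0,0.65,0.08,-0.067,0.017,0,0,0,0.65,0.08,-0.067,0.017,0,0,0,0.65,0.08,-0.067,0.017,0,0,0,0.65,0.08,-0.067,0.017,0,0,0,0.65]}}

```text
time: 6.58
ee_pos: [508.0, -167.4, 36.4]
tool_rot: [[-0.767, 0.641, -0.0], [0.641, 0.767, 0.0], [0.0, 0.0, -1.0]]
force: [-2.0, 0.4, 0.7]
grip_width: 0.351
```

Call:
{"op": "move_arm", "data": {"series": [0.08,-0.067,0.012,0,0,0,0.65,0.08,-0.067,0,0,0,0,0.65,0.08,-0.067,0,0,0,0,0.65,0.08,-0.067,0,0,0,0,0.65]}}

```text
time: 7.08
ee_pos: [524.5, -181.2, 37.0]
tool_rot: [[-0.767, 0.641, 0.001], [0.641, 0.767, -0.001], [-0.001, 0.0, -1.0]]
force: [-0.5, -0.4, 0.7]
grip_width: 0.35
```

```bash
python3 -c "
from h import *
look('p5')"
```

```text
7.075 [32.8 -0.1 37. ] [-0.5 -0.4  0.7]
```

View pics/p5.png

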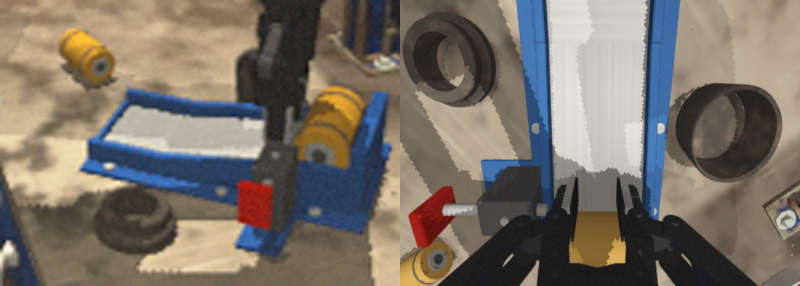

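The roller is at the stop and the force has fallen to zero, so it has probably dropped in. I press on gently to confirm.

Call:
{"op": "move_arm", "data": {"series": [0.05,-0.042,0,0,0,0,0.65,0.04,-0.034,0,0,0,0,0.65,0,0,0,0,0,0,0.65]}}

```text
time: 7.55
ee_pos: [528.4, -184.5, 37.0]
tool_rot: [[-0.767, 0.641, 0.0], [0.641, 0.767, -0.0], [-0.0, 0.0, -1.0]]
force: [0.7, -0.3, 0.1]
grip_width: 0.349
```

Call:
{"op": "move_arm", "data": {"series": [0.04,-0.034,0,0,0,0,0.65,0,0,0,0,0,0,0.65]}}

```text
time: 7.8
ee_pos: [530.1, -185.9, 36.8]
tool_rot: [[-0.767, 0.641, -0.001], [0.641, 0.767, 0.001], [0.001, 0.0, -1.0]]
force: [-1.2, 0.5, -0.1]
grip_width: 0.349
```

Call:
{"op": "move_arm", "data": {"series": [0.03,-0.025,0,0,0,0,0.65,0,0,0,0,0,0,0.65]}}

```text
time: 8.05
ee_pos: [530.2, -186.0, 36.8]
tool_rot: [[-0.767, 0.641, -0.004], [0.641, 0.767, 0.003], [0.005, -0.0, -1.0]]
force: [-4.5, 4.3, 4.5]
grip_width: 0.348
```

```bash
python3 -c "
from h import *
from station import *
np.set_printoptions(precision=1,suppress=True)
s=observe();print(ramp(s['ee_pos']),s['force'])
# check roller centre two-view: side only, z=45 plane
c=read_camera('side');hsv=cv2.cvtColor(c['image'],cv2.COLOR_BGR2HSV);b=cv2.inRange(hsv,(12,130,90),(28,255,255));b[:,:365]=0;b[:,:][:215]=0;b[255:]=0;b[:,405:]=0
k=cv2.morphologyEx(b,cv2.MORPH_CLOSE,np.ones((5,5)));k=max(cv2.findContours(k,0,1)[0],key=cv2.contourArea);print(cv2.boundingRect(k))
x,y,w,h=cv2.boundingRect(k);print(ramp(plane(c,(x+w/2,y+h/2),45)))
"
```

```text
[40.2 -0.1 36.8] [-4.5  4.3  4.5]
(374, 221, 25, 28)
[72.9  4.3 45. ]
```

The roller is against the stop: contact at tool x = 40.2 with a firm reaction. I back off, lift, close the fingers and move outside the tab.

Call:
{"op": "move_arm", "data": {"series": [-0.11,0.092,0,0,0,0,0.65,0,0,0.3,0,0,0,0.65,0,0,0.7,0,0,0,0.65,0,0,0.7,0,0,0,0.65,0,0,0,0,0,0,1]}}

```text
time: 8.72
ee_pos: [529.2, -184.2, 127.4]
tool_rot: [[-0.767, 0.641, 0.01], [0.641, 0.767, -0.005], [-0.01, 0.003, -1.0]]
force: [-0.4, -0.8, -1.0]
grip_width: 0.148
```

Call:
{"op": "move_arm", "data": {"series": [-0.66,-0.88,0,0,0,0,1,-0.66,-0.88,0,0,0,0,1,-0.66,-0.88,0,0,0,0,1,0,0,0,0,0,0,1]}}

```text
time: 9.22
ee_pos: [424.9, -317.4, 121.3]
tool_rot: [[-0.764, 0.646, -0.001], [0.646, 0.764, -0.0], [0.001, -0.001, -1.0]]
force: [0.0, -0.1, 0.5]
grip_width: 0.001
```

```bash
python3 -c "
from h import *
look('p6')"
```

```text
9.225 [  44.3 -168.4  121.3] [ 0.  -0.1  0.5]
```

View pics/p6.png

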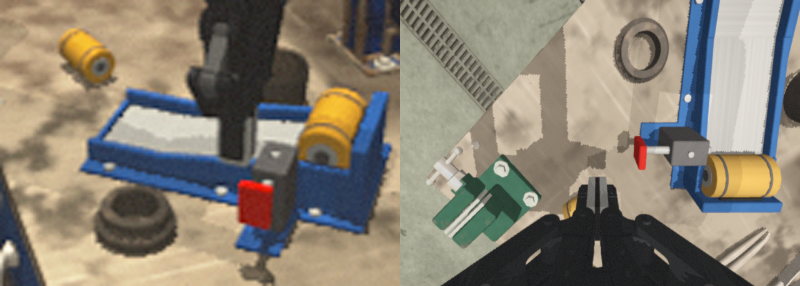

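The roller sits in the seat. The closed fingers are outside the tab at (640,153). Descending to tab height, then pushing towards ramp +y.

Call:
{"op": "move_arm", "data": {"series": [0,0,-0.7,0,0,0,1,0,0,-0.7,0,0,0,1,0,0,0,0,0,0,1]}}

```text
time: 9.7
ee_pos: [426.0, -311.6, 48.4]
tool_rot: [[-0.769, 0.64, -0.006], [0.64, 0.769, 0.006], [0.008, 0.001, -1.0]]
force: [-0.1, -0.1, -0.2]
grip_width: -0.007
```

Call:
{"op": "move_arm", "data": {"series": [0.08,0.093,0,0,0,0,1,0.08,0.093,0,0,0,0,1,0.08,0.093,0,0,0,0,1,0.08,0.093,0,0,0,0,1,0.08,0.093,0,0,0,0,1]}}

```text
time: 10.32
ee_pos: [447.5, -291.6, 52.4]
tool_rot: [[-0.767, 0.641, 0.0], [0.641, 0.767, -0.001], [-0.001, -0.001, -1.0]]
force: [-0.9, -1.4, 1.8]
grip_width: -0.0
```

```bash
python3 -c "
from h import *
look('p7')"
```

```text
10.325 [  45.  -134.1   52.4] [-0.9 -1.4  1.8]
```

View pics/p7.png

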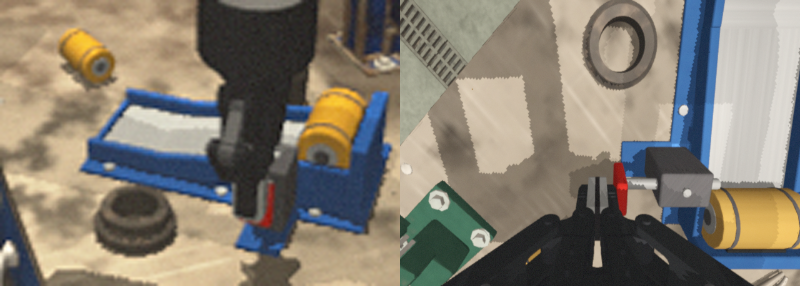

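The finger back is just touching the tab, aligned with it. Pushing on.

Call:
{"op": "move_arm", "data": {"series": [0.064,0.077,0,0,0,0,1,0.064,0.077,0,0,0,0,1,0.064,0.077,0,0,0,0,1,0.064,0.077,0,0,0,0,1,0.064,0.077,0,0,0,0,1]}}

```text
time: 11.05
ee_pos: [463.6, -272.1, 52.0]
tool_rot: [[-0.767, 0.641, 0.0], [0.641, 0.767, -0.0], [-0.0, -0.0, -1.0]]
force: [-1.2, -2.3, 1.8]
grip_width: -0.001
```

Call:
{"op": "move_arm", "data": {"series": [0.03,0.036,0,0,0,0,1,0.03,0.036,0,0,0,0,1,0,0,0,0,0,0,1]}}

```text
time: 11.42
ee_pos: [463.6, -272.1, 52.1]
tool_rot: [[-0.767, 0.642, -0.006], [0.642, 0.767, -0.007], [0.0, -0.009, -1.0]]
force: [-8.3, -9.6, 2.7]
grip_width: -0.005
```

```bash
python3 -c "
from h import *
from station import *
s=observe();print(ramp(s['ee_pos']),s['force'])"
```

```text
[  44.7642187  -108.79694775   52.12602242] [-8.27522744 -9.61858429  2.72361524]
```

The tab stopped dead at tool y = -108.8 (expected about -109) with 13 N. Retreating and checking.

Call:
{"op": "move_arm", "data": {"series": [-0.15,-0.18,0,0,0,0,1,-0.3,-0.36,0,0,0,0,1,0,0,0.8,0,0,0,1,-0.2,0.2,0.9,0,0,0,1,-0.4,0.4,0.9,0,0,0,1]}}

```text
time: 12.05
ee_pos: [413.8, -265.0, 182.7]
tool_rot: [[-0.767, 0.641, 0.0], [0.641, 0.767, 0.002], [0.001, 0.002, -1.0]]
force: [0.6, 0.1, 1.2]
grip_width: -0.001
```

Call:
{"op": "move_arm", "data": {"series": [-0.6,0.7,0.2,0,0,0,1,-0.6,0.9,0,0,0,0,1,0,0.9,0,0,0,0,1,0,0.9,0,0,0,0,1,0,0,0,0,0,0,1]}}

```text
time: 12.68
ee_pos: [353.6, -92.8, 191.9]
tool_rot: [[-0.771, 0.637, 0.001], [0.637, 0.771, 0.002], [0.0, 0.002, -1.0]]
force: [0.3, 0.3, -0.2]
grip_width: -0.001
```

Run:
```python
from h import *
from station import *
s=observe();print(s['time'],s['ee_pos'],s['force'])
a=read_camera('top');b=read_camera('side')
f=lambda i:cv2.resize(i,(390,int(390*i.shape[0]/i.shape[1])),interpolation=2)
x,y=f(a['image'][145:250,318:428]),f(b['image'][195:290,290:415]);o=np.zeros((max(len(x),len(y)),790,3),np.uint8);o[:len(x),:390]=x;o[:len(y),400:]=y
cv2.imwrite('pics/p8.png',o)
d=cv2.absdiff(a['image'],cv2.imread('pics/top0.png')).max(2);d[:,:]=cv2.medianBlur(d,3);print([cv2.boundingRect(c) for c in cv2.findContours((d>60).astype(np.uint8),0,1)[0] if cv2.contourArea(c)>15])
```

```text
12.675 [353.60357721 -92.84769973 191.86254631] [ 0.26419003  0.29309828 -0.1695607 ]
[(347, 393, 13, 7), (0, 329, 84, 71), (201, 324, 168, 76), (354, 306, 10, 17), (316, 245, 16, 19), (385, 231, 10, 8), (412, 207, 8, 8), (405, 200, 7, 8), (328, 198, 83, 92), (374, 161, 29, 28)]
```

View pics/p8.png

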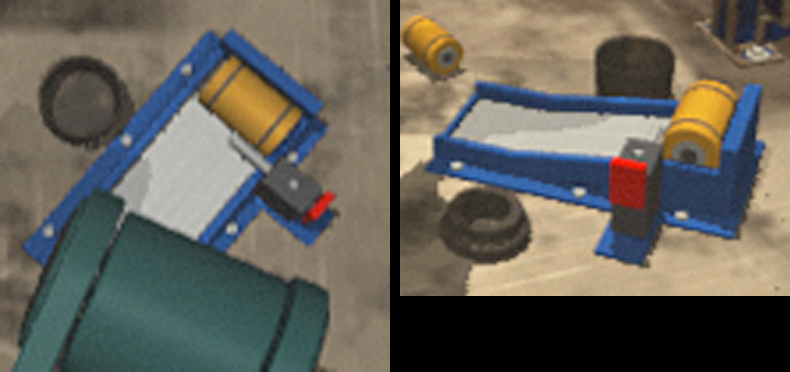

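The roller is seated against the stop, the pin crosses the lane behind it, the tab is against its guide block, and the arm is clear. Cup and bush are where they were. Handing in.

```bash
python3 -c "
from station import *
print(hand_in())"
```

```text
the job is handed in; nothing more can be done
None
```

I pushed the roller up the ramp into its seat and pushed the tab in to lock it, then handed the job in at about 12.7 s. No verdict came back.

- **Roller:** I pushed it slowly with two part-closed fingertips. Looks at the foot, mid-slope and top showed no roll-back. In the seat, a gentle push met about 8 N at tool x = 40.2 mm (40.5 expected). The side camera put its centre at about x = 73 mm, against 73.5 nominal.
- **Tab:** I pushed it with the closed fingers, sideways. It stopped dead at y = -108.8 mm, close to the -109 mm I expected, with about 13 N. The last pictures show it against its guide block and the pin across the lane behind the seated roller.
- **Other things and the arm:** The cup and bush look unmoved. I compared the whole top view with the first one but did not inspect the mug or wax closely; nothing in their area had changed. The arm ended clear of everything with near-zero force.
- **Checks that disagreed:** Two rough triangulations from blob centres were off: the roller's height came out at 19 mm in one pair of views and 31 mm in the other. The tab's height came out at 27 mm and 54 mm. I used the pair that agreed with the given sizes. The side camera's y for the seated roller was 4 mm off centre, probably because part of it was hidden.

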